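# Lay out the batch sign-off set

### The job

Lay out this batch for sign-off with the pieces on the bare part of the table in front of you (not the similar ones far off on the right): stand the round tealight holder, opening up, centred on the round coaster, the grey test cylinder upright and centred on the hexagonal tile, and the pigment jar upright on the table midway between coaster and tile, in line with both. Press the pocket level fully down into the slot of its foam holder, right way up. Leave the kitchen timer and the marker pen where they are.

Things in the scene. Friction and masses are not known exactly. Their poses are not given: they have to be found in the camera images.
- tealight: tealight holder of cast terrazzo: a ring-shaped cup 62 mm across and 38 mm high with an open hollow 20 mm deep in its top (wall about 12 mm thick), 0.2 kg, standing on the table with the opening up; origin at the centre of its underside, z up. It can be taken across its 62 mm outside
- cylinder: test cylinder of grey cast concrete, 40 mm across, 60 mm high, solid, 0.2 kg, standing upright; origin at the centre of its underside, z along its axis, up
- jar: clear plastic pigment jar with a black screw cap (fixed), 50 mm across, 56 mm high, 0.07 kg, standing upright on the table; the only jar on the table itself (others stand far off on the drawer cabinet); origin at the centre of its underside, z up
- level: yellow pocket spirit level, a bar 18 mm wide (its x), 120 mm long (its y), 26 mm high with a flat vial on top reaching 28 mm, 0.05 kg, standing on its long narrow base on the table, roughly across in front of the robot (y axis to the robot's left); origin at the centre of its underside, z up. Either end may go either way in the holder
- foam_holder: foam holder: grey die-cut foam block (stiff) on a plywood base, 54 (x) by 152 (y) by 22 mm high, fixed; in its top a centred slot 22 mm wide (x), 124 mm long (y), 10 mm deep, for the base of the level; origin at the centre of the underside, z up, y roughly to the robot's left. A level fully home has its underside 12 mm above this origin and stands 16 mm out of the foam
- coaster: round speckled cast coaster, 92 mm across, 9 mm thick, flat on the table and stuck down; origin at the centre of its underside, z up. Its centre is 200 mm from that of the hexagonal tile; either may be the left one, and the line between them always runs along the coaster's own y axis (either way)
- hex_tile: hexagonal grey cast tile, 76 mm across flats, 87 mm over the corners, 10 mm thick, flat on the table and stuck down; origin at the centre of its underside, z up
- timer: bystander: round white kitchen timer with a black dial, 68 mm across, 42 mm high, behind the toggle clamp; leave it alone; origin at the centre of its underside
- marker: bystander: red and white marker pen, 135 mm long, 16 mm thick, lying behind the toggle clamp; leave it alone; origin at the middle of its underside
Mind the look-alikes: they are no part of the job. What is shaped like the tealight but red is not meant.

How it is judged:
At the end, for the whole second after the job is handed in: Tealight holder upright on the coaster, cylinder upright on the tile, each within 12 mm of centre; jar upright on the table, within 15 mm of the line of both centres and 115 mm of each; level upright in the slot, underside within 2.5 mm of its floor; all released and at rest (horizontal distance between tealight and coaster below 0.012 m and z of tealight in the frame of coaster between 0.005 and 0.013 m and horizontal distance between cylinder and hex_tile below 0.012 m and z of cylinder in the frame of hex_tile between 0.006 and 0.014 m and x of jar in the frame of coaster between -0.015 and 0.015 m and horizontal distance between jar and coaster below 0.115 m and horizontal distance between jar and hex_tile below 0.115 m and z of jar in the frame of coaster between -0.004 and 0.004 m and x of level in the frame of foam_holder between -0.005 and 0.005 m and y of level in the frame of foam_holder between -0.006 and 0.006 m and z of level in the frame of foam_holder below 0.0145 m and angle between the y axis of level and the y axis of foam_holder, either way round below 0.08 rad and angle between each of tealight, cylinder, jar, level's own z axis and vertical below 0.08 rad and linear speed of each of tealight, cylinder, jar, level below 0.01 m/s and angular speed of each of tealight, cylinder, jar, level below 0.1 rad/s); the robot touches nothing.
It fails at once if the timer is pushed more than 20 mm (distance of timer from where it was at the start of the episode above 0.02 m).
It fails at once if the marker is pushed more than 20 mm (distance of marker from where it was at the start of the episode above 0.02 m).
It also fails if it takes over 115 s, if anything falls off the work surface, if the arm or the gripper's body presses on something with over 40 N, if the wrist force passes 120 N, or if a joint passes its speed limit or range.

### The arm

A 7-joint arm with a two-finger parallel gripper is mounted at the origin on a cart in front of the work surface, level with it; the furniture and walls round the work are solid. World frame = base frame: x ahead of the robot, y to its left, z up, the work surface at z = 0. Lengths are in m, angles in rad, forces in N, time in s.
With the tool pointing down it reaches from about 0.425 to 0.875 m from the base axis. Payload 4.7 kg.
Tool frame: the origin (TCP) lies on the mounting face of the last link; the fingertips stand 182 mm ahead of it and the grasp point (between the pads) lies ahead of it (ctrl.grip_point_offset is the z of the grasp point in the tool frame, in m); z points along the fingers, y is the line along which they close (so a half turn about z gives the same grasp; the last joint's range is limited). The gripper opens to 87 mm and grips with 3 to 60 N. Pads are 19 mm wide; open, the fingers measure 117 mm over their backs; the gripper's body (75 mm by 190 mm) begins 51 mm behind the grasp point.
Start: joints at [-1.185, 0.321, -0.07, 1.45, 0.023, 1.371, -0.057], TCP at [0.236, 0.606, 0.405] pointing down, gripper open.
Joint ranges: [-2.86, 2.86], [-0.3, 2.09], [-1.38, 1.24], [0.06, 2.45], [-1.56, 4.7], [0.09, 2.05], [-2.69, 2.69]. Speed limits (rad/s): [2.57, 2.57, 3.14, 3.14, 3.14, 3.14, 3.14].

### API

Orientations are given as a rotation vector (axis times angle).
In Python, from bench import ctrl gives the robot as it stands.
- The arm moves only by the shell command python3 -m inch 'ROWS' [FORCE]. ROWS is a JSON list of rows, 1 to 20 of them, each written [[dx, dy, dz], turn, opening]: dx, dy, dz in normalised numbers (1 is 750 mm), then a turn about the tool's z in normalised numbers (1 is 2 rad), then the opening from 0.0 (shut) to 1.0 (fully open); each row is the pose to reach, as a shift and turn from the pose commanded when the command began, along the tool's axes at that moment; what a row does not reach only later rows make up. A row lasts 1/10 s, in which the tool goes at most 0.05 m and 0.15 rad, less where a joint would pass 70% of its speed; a pose out of reach is approached as far as the arm can. The fingers move at their own pace and stop on an object; FORCE is the grip in N (left out, the last holds). Time passes only in rows, so rows that do not move let the fingers close. It prints the time, the measured TCP pose, the force, the opening and the grip force at its end. A shift or turn number past 1, either way, is cut back to 1. Input that does not fit is refused with a message, and nothing moves.
- ctrl.get_state(): the state, without advancing time (a new reading comes with each control period).
- ctrl.get_image(name): name is "side" or "top"; returns (picture, depth): 480x640x3 uint8, red, green, blue; 480x640 float32, m along the optical axis (not along the pixel's ray), 0 where there is no reading.
- ctrl.camera_model(name): a dict with "vertical_fov" (degrees; the focal length in pixels is half the picture's height over the tangent of half this angle, whatever the lens; pixels are square), "cx", "cy" (the principal point, pixels), "rvec" (rotation vector, rad) and "tvec" (3), from world to camera coordinates, as OpenCV has them. Camera axes: x right, y down, z forward; pixel columns grow to the right and rows downward; lengths in m; the calibration is good to about 2 mm. A picture is of the moment at which its call begins. camera_model takes no time and is no camera call.
- ctrl.close_job(): hands the job in; it is judged then, once.
The state is a dict: "time": time; "joint_positions": joint angles; "qd": joint speeds; "joint_torque": joint torques, N m; "position": TCP position; "tool_rot": TCP orientation; "ft_force": force on the tool from outside, world axes, zero at the start; "torque": the same for the moment, N m; "grip_width": opening from 0.0 (shut) to 1.0 (fully open); "grip_force": force on a finger pad.
Only numpy, scipy, OpenCV 4.12 (cv2) and the standard library are available. Lean on these libraries where they do the work, as an engineer would, in place of code of your own. Each camera call takes 0.05 s, during which the arm holds its last target. There are 200 camera calls.

## Working session

There is one attempt and no reset: what is moved stays moved. The work goes in short steps, Python scripts to look and compute and a shell command to move; the robot and the scene stay as the last step left them, time stands still between calls to the robot, and variables do not carry over. Pictures are saved under pics/ and viewed, at most 14 in all, crops included, and the job is handed in when it is done.

```bash
ls; mkdir -p pics; cat > h.py <<'E'
import numpy as np, cv2
from bench import ctrl
from scipy.spatial.transform import Rotation as R
def cam(n):
    m=ctrl.camera_model(n); f=240/np.tan(np.radians(m['vertical_fov'])/2)
    return f,m['cx'],m['cy'],R.from_rotvec(m['rvec']).as_matrix(),np.array(m['tvec'])
def world(n,u,v,z):
    "pixel ray meets plane z"
    f,cx,cy,Rm,t=cam(n); d=Rm.T@np.array([(u-cx)/f,(v-cy)/f,1]); c=-Rm.T@t
    return c+d*(z-c[2])/d[2]
def cloud(n,depth):
    f,cx,cy,Rm,t=cam(n); v,u=np.mgrid[:480,:640]
    P=np.stack([(u-cx)/f*depth,(v-cy)/f*depth,depth],-1)
    return (P-t)@Rm
def proj(n,p):
    f,cx,cy,Rm,t=cam(n); q=Rm@np.array(p)+t; return f*q[0]/q[2]+cx,f*q[1]/q[2]+cy
E
python3 - <<'E'
from h import *
for n in('top','side'):
    im,d=ctrl.get_image(n); cv2.imwrite(f'pics/{n}0.png',im[...,::-1]); np.savez(f'{n}0',im=im,d=d)
    m=ctrl.camera_model(n); print(m, -R.from_rotvec(m['rvec']).as_matrix().T@np.array(m['tvec']))
s=ctrl.get_state(); print(s, ctrl.grip_point_offset); print(R.from_rotvec(s['tool_rot']).as_matrix())
E
```

```text
pics
{'vertical_fov': 56.743492841154875, 'cx': 318.92678668968, 'cy': 236.16329151934252, 'rvec': array([-2.22107311,  2.20414089, -0.0618105 ]), 'tvec': array([-0.0811312 ,  0.5309233 ,  0.87227512])} [ 0.51423399 -0.04522036  0.88478485]
{'vertical_fov': 57.40863312414853, 'cx': 321.1456216927492, 'cy': 240.3973731305385, 'rvec': array([ 2.10500958, -0.64435445,  0.3226273 ]), 'tvec': array([-0.47772645,  0.16729535,  0.67955711])} [ 0.14546779 -0.65059471  0.52304283]
{'time': 0.1, 'joint_positions': array([-1.18489077,  0.32176194, -0.07004861,  1.45158057,  0.02258181,
        1.37080129, -0.05691394]), 'qd': array([-0.00145241, -0.00219886, -0.00044502, -0.00138841, -0.00176072,
        0.0025922 , -0.00025348]), 'joint_torque': array([-2.29837897e-04, -4.92570627e+01, -4.05863961e-01, -3.13398242e+01,
       -6.41547795e-02,  3.95282416e-02,  1.00064733e-04]), 'position': array([0.2361208 , 0.60539367, 0.40374799]), 'tool_rot': array([-5.80664268e-01, -3.08721943e+00,  2.74692527e-03]), 'ft_force': array([ 0.62819181, -0.21560245, -0.87586128]), 'torque': array([-0.02165658,  0.005729  ,  0.01350711]), 'grip_force': 0.0, 'grip_width': 0.9970025770490422} 0.1635
[[-9.31664444e-01  3.63319489e-01 -5.58221451e-04]
 [ 3.63319907e-01  9.31662944e-01 -1.67455121e-03]
 [-8.83228483e-05 -1.76293278e-03 -9.99998442e-01]]
```

View pics/top0.png

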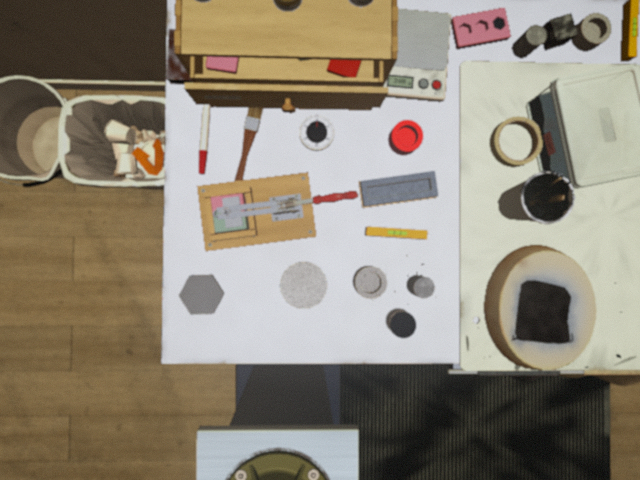

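View pics/side0.png

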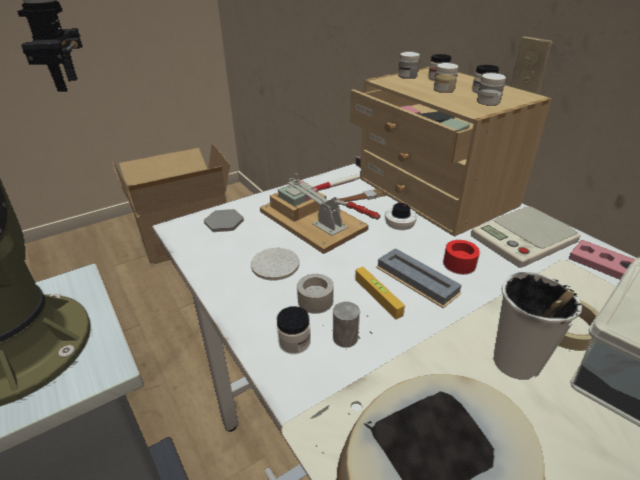

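The top view shows these, by pixel:
- **Tealight candidates:** grey ring (370,281), red ring (407,137), grey ring far right (593,28). I choose the first.
- **Cylinder candidates:** (421,286), and (533,38) far right. I choose the first.
- **Jar:** (402,323). The other jars stand on the cabinet.
- **Level candidates:** (396,233), and (632,30) far right. I choose the first.
- **Targets:** coaster (303,284), hex tile (202,294), foam holder (398,189).

Next I measure these and check the choice in a crop.

```bash
python3 - <<'E'
from h import *
D=np.load('top0.npz'); im,d=D['im'],D['d']; P=cloud('top',d); Z=P[...,2]
print('table z',np.median(Z[330:355,200:380]), 'clamp max z',Z[170:250,195:360].max())
def blob(name,u0,v0,u1,v1,zlo,zhi):
    Q=P[v0:v1,u0:u1].reshape(-1,3); Q=Q[(Q[:,2]>zlo)&(Q[:,2]<zhi)]
    (c,s,a)=cv2.minAreaRect((Q[:,:2]*1000).astype(np.float32)); cc,r=cv2.minEnclosingCircle((Q[:,:2]*1000).astype(np.float32))
    print(name,len(Q),'z',np.round(np.median(Q[:,2]),4),'rect',np.round(c,1),np.round(s,1),round(a,1),'circ',np.round(cc,1),round(r,1))
blob('tealight',345,258,392,303,.03,.045)
blob('cyl',405,270,440,302,.052,.066)
blob('jar',383,305,420,343,.047,.062)
blob('level',358,220,435,245,.018,.034)
blob('holder',352,165,445,212,.016,.03)
blob('holderslot',365,175,432,205,.008,.0155)
blob('coaster',270,255,335,315,.005,.014)
blob('tile',172,268,230,320,.005,.015)
blob('timer',290,105,340,160,.03,.05)
# colour-based for flat ones
hsv=cv2.cvtColor(im,cv2.COLOR_RGB2HSV)
for n,(u0,v0,u1,v1),z in(('coaster',(270,255,335,315),.009),('tile',(172,268,230,320),.01)):
    m=(hsv[v0:v1,u0:u1,2]<215).astype(np.uint8); c=max(cv2.findContours(m,cv2.RETR_EXTERNAL,2)[0],key=cv2.contourArea)
    M=cv2.moments(c); u,v=u0+M['m10']/M['m00'],v0+M['m01']/M['m00']; print(n,u,v,world('top',u,v,z),cv2.contourArea(c))
m=cv2.inRange(hsv[220:245,355:437],(18,120,120),(35,255,255)); M=cv2.moments(m,True);print('level col',world('top',355+M['m10']/M['m00'],220+M['m01']/M['m00'],.024))
cv2.imwrite('pics/crop.png',cv2.resize(im[160:350,160:460],None,fx=2.6,fy=2.6,interpolation=cv2.INTER_CUBIC)[...,::-1])
E
```

```text
table z -0.00021612198402508424 clamp max z 0.8847848528161784
tealight 484 z 0.0378 rect [ 443.1 -173.7] [59.4 60.1] 0.2 circ [ 443.2 -174. ] 31.0
cyl 370 z 0.06 rect [ 436.  -270.8] [39.4 38.4] 1.8 circ [ 436.  -270.7] 20.1
jar 546 z 0.0558 rect [ 365.2 -233.2] [47.8 47.6] 24.2 circ [ 364.8 -233.6] 24.8
level 574 z 0.026 rect [ 539.  -226.4] [119.4  18. ] 86.7 circ [ 536.4 -226.3] 59.9
holder 1258 z 0.0218 rect [ 626.4 -232.6] [ 50.2 148.7] 8.5 circ [ 626.2 -232.4] 77.8
holderslot 682 z 0.0119 rect [ 619.3 -235.4] [ 37.7 124.5] 8.3 circ [ 619.3 -235.4] 64.6
coaster 1704 z 0.009 rect [433.7 -45.9] [ 91.4 101.6] 84.5 circ [432.9 -33. ] 58.8
tile 1352 z 0.01 rect [415.9 153.1] [84.9 76.5] 32.8 circ [416.  153.4] 43.3
timer 337 z 0.0413 rect [737.2 -51.2] [74.6 37.8] 76.1 circ [742.8 -51.8] 38.5
coaster 303.120697525792 284.69633890258376 [ 0.4358161  -0.04658678  0.009     ] 1825.5
tile 200.9926268295367 294.2263673379553 [0.41659012 0.15192497 0.01      ] 1514.5
level col [ 0.53935958 -0.22710495  0.024     ]
```

View pics/crop.png

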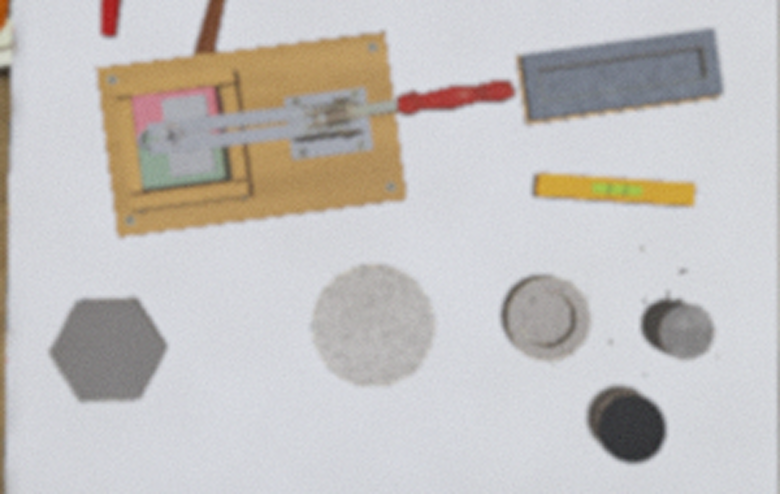

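The crop confirms the grey ring (542,317), cylinder (685,328), jar (632,425), yellow level (613,190), foam holder (620,75), coaster (373,325) and tile (108,350). The sizes match, and the coaster–tile distance comes out at 200 mm. Next is a helper that works out the deltas.

```bash
cat > go.py <<'E'
# go.py x y zgrip psi_deg ...  : shifts in present tool axes to each waypoint
import sys
from h import *
s=ctrl.get_state(); p=np.array(s['position']); M=R.from_rotvec(s['tool_rot']).as_matrix()
g=p+M[:,2]*ctrl.grip_point_offset; psi=np.arctan2(M[1,1],M[0,1])
print('t',round(s['time'],1),'grip',np.round(g,4),'psi',round(np.degrees(psi),2),'tilt z',np.round(M[:2,2],4),'w',round(s['grip_width'],3),'F',np.round(s['ft_force'],1),'q',np.round(s['joint_positions'],2))
a=np.array(sys.argv[1:],float).reshape(-1,4)
for x,y,z,t in a: print(np.round(M.T@(np.array([x,y,z])-g),4),'turn',round(-(np.radians(t)-psi),4))
E
python3 go.py .5 .25 .2 0 .443 -.174 .15 0 .443 -.174 .022 0
```

```text
t 0.1 grip [0.236  0.6051 0.2402] psi 68.7 tilt z [-0.0006 -0.0017] w 0.997 F [ 0.6 -0.2 -0.9] q [-1.18  0.32 -0.07  1.45  0.02  1.37 -0.06]
[-0.375  -0.2349  0.0407] turn 1.199
[-0.4759 -0.6505  0.0914] turn 1.199
[-0.4759 -0.6503  0.2194] turn 1.199
```

The manual's scale: shifts go in shares of 750 mm and turns go in shares of 2 rad. Converting my numbers, -0.635 m / 0.75 = -0.8467, 0.05 m / 0.75 = 0.0667, 1.199 rad / 2 = 0.5995.

```bash
python3 -m inch '[[[-0.0267, -0.0173, 0], 0.05, 1], [[-0.08, -0.0533, 0.0133], 0.1, 1], [[-0.1333, -0.0867, 0.0267], 0.15, 1], [[-0.1867, -0.12, 0.0267], 0.2, 1], [[-0.24, -0.1533, 0.04], 0.25, 1], [[-0.2933, -0.1867, 0.04], 0.3, 1], [[-0.3467, -0.22, 0.04], 0.35, 1], [[-0.4, -0.2533, 0.0533], 0.4, 1], [[-0.4533, -0.2867, 0.0533], 0.45, 1], [[-0.48, -0.3333, 0.0533], 0.5, 1], [[-0.5, -0.3867, 0.0533], 0.55, 1], [[-0.5133, -0.44, 0.0667], 0.5995, 1], [[-0.5267, -0.4933, 0.0667], 0.5995, 1], [[-0.54, -0.5467, 0.08], 0.5995, 1], [[-0.56, -0.6, 0.0933], 0.5995, 1], [[-0.5733, -0.6533, 0.1067], 0.5995, 1], [[-0.5933, -0.7067, 0.12], 0.5995, 1], [[-0.6067, -0.76, 0.12], 0.5995, 1], [[-0.62, -0.8133, 0.12], 0.5995, 1], [[-0.6267, -0.8467, 0.12], 0.5995, 1]]' 25; python3 -m inch '[[[0, 0, 0], 0, 1], [[0, 0, 0], 0, 1], [[0, 0, 0], 0, 1]]'; python3 go.py .443 -.174 .12 0 .443 -.174 .022 0
```

```text
time: 2.1
position: [0.4423, -0.16, 0.3146]
tool_rot: [2.225, 2.217, -0.001]
ft_force: [0.6, 0.5, -1.1]
grip_width: 1.005
grip_force: 0.0
time: 2.4
position: [0.4436, -0.1554, 0.3145]
tool_rot: [-2.219, -2.223, -0.0]
ft_force: [-0.4, 0.4, -0.1]
grip_width: 0.999
grip_force: 0.0
t 2.4 grip [ 0.4435 -0.1553  0.151 ] psi 0.11 tilt z [-0.0003  0.0006] w 0.999 F [-0.4  0.4 -0.1] q [-0.41 -0.02  0.69  2.02  0.01  1.14  0.28]
[-0.0187 -0.0006  0.031 ] turn 0.002
[-0.0187 -0.0005  0.129 ] turn 0.002
```

In the tool's units: 0.128 m / 0.75 = 0.1707, 0.02 m / 0.75 = 0.0267.

```bash
python3 -m inch '[[[-0.0249, -0.0008, 0.0267], 0, 1], [[-0.0249, -0.0008, 0.0667], 0, 1], [[-0.0249, -0.0008, 0.1067], 0, 1], [[-0.0249, -0.0008, 0.14], 0, 1], [[-0.0249, -0.0008, 0.16], 0, 1], [[-0.0249, -0.0008, 0.1707], 0, 1], [[-0.0249, -0.0008, 0.1707], 0, 1], [[-0.0249, -0.0008, 0.1707], 0, 0], [[-0.0249, -0.0008, 0.1707], 0, 0], [[-0.0249, -0.0008, 0.1707], 0, 0], [[-0.0249, -0.0008, 0.1707], 0, 0], [[-0.0249, -0.0008, 0.1707], 0, 0], [[-0.0249, -0.0008, 0.1707], 0, 0], [[-0.0249, -0.0008, 0.1707], 0, 0]]' 25; python3 go.py .443 -.174 .11 0 .4355 -.0465 .11 0 .4355 -.0465 .0325 0
```

```text
time: 3.8
position: [0.4433, -0.1755, 0.1873]
tool_rot: [2.221, 2.221, 0.002]
ft_force: [0.0, 1.3, 5.6]
grip_width: 0.695
grip_force: 25.0
t 3.8 grip [ 0.4435 -0.1755  0.0238] psi 0.01 tilt z [0.0013 0.0001] w 0.695 F [0.  1.3 5.6] q [-0.33  0.22  0.71  2.12 -0.19  0.86  0.49]
[ 0.0015 -0.0004 -0.0862] turn 0.0001
[ 0.129  -0.0079 -0.0862] turn 0.0001
[ 0.129  -0.008  -0.0087] turn 0.0001
```

In the tool's units: 0.1275 m / 0.75 = 0.17, 0.115 m / 0.75 = 0.1533.

```bash
python3 -m inch '[[[0, 0, -0.0267], 0, 0], [[0, 0, -0.0667], 0, 0], [[0, 0, -0.0933], 0, 0], [[0.0133, 0, -0.1067], 0, 0], [[0.04, -0.0027, -0.1067], 0, 0], [[0.08, -0.0053, -0.1067], 0, 0], [[0.12, -0.008, -0.1067], 0, 0], [[0.1533, -0.01, -0.1067], 0, 0], [[0.17, -0.0107, -0.1067], 0, 0], [[0.17, -0.0107, -0.0933], 0, 0], [[0.17, -0.0107, -0.0667], 0, 0], [[0.17, -0.0107, -0.04], 0, 0], [[0.17, -0.0107, -0.024], 0, 0], [[0.17, -0.0107, -0.0173], 0, 0], [[0.17, -0.0107, -0.0173], 0, 0]]'; python3 go.py .4355 -.048 .033 0
```

```text
time: 5.3
position: [0.4344, -0.0485, 0.199]
tool_rot: [-2.222, -2.22, 0.003]
ft_force: [0.0, 0.1, -2.6]
grip_width: 0.696
grip_force: 25.0
t 5.3 grip [ 0.4341 -0.0486  0.0355] psi -0.05 tilt z [-0.0019 -0.0008] w 0.696 F [ 0.   0.1 -2.6] q [-0.53  0.09  0.61  2.19 -0.07  0.87  0.12]
[0.0006 0.0014 0.0025] turn -0.0008
```

```bash
python3 - <<'E'
from h import *
im,d=ctrl.get_image('side'); cv2.imwrite('pics/s1.png',cv2.resize(im[180:360,180:420],None,fx=3,fy=3)[...,::-1])
E
```

```text
(no output)
```

View pics/s1.png

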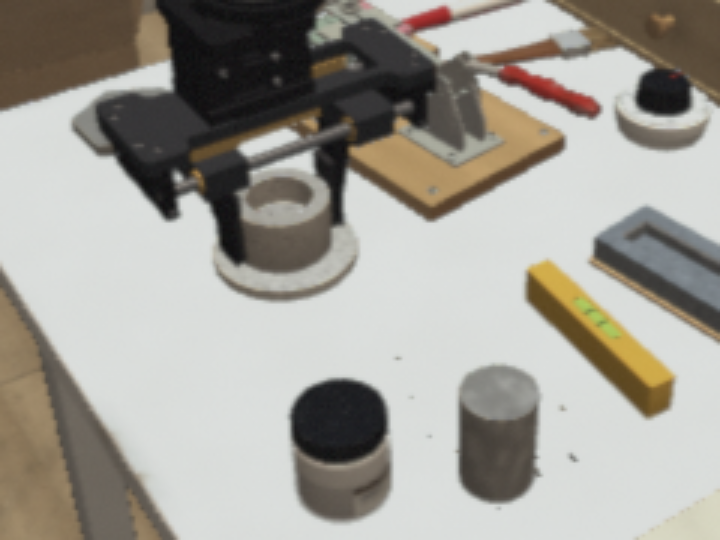

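The side crop shows the tealight (287,215) held upright just above the coaster (287,250). I'll lower it, release, retreat, then move to the cylinder.

In the tool's units: -0.222 m / 0.75 = -0.296, -0.215 m / 0.75 = -0.2867.

```bash
python3 -m inch '[[[0, 0.0016, 0.0027], 0, 0], [[0, 0.0016, 0.0027], 0, 0], [[0, 0.0016, 0.0027], 0, 0.72], [[0, 0.0016, 0.0027], 0, 0.85], [[0, 0.0016, 0.0027], 0, 0.88], [[0, 0.0016, 0.0027], 0, 0.88], [[0, 0.0016, -0.0133], 0, 0.88], [[0, 0.0016, -0.0533], 0, 0.88], [[0, 0.0016, -0.0933], 0, 0.7], [[0, 0.0016, -0.12], 0, 0.7], [[-0.0267, 0.0016, -0.1333], 0, 0.7], [[-0.08, 0.0016, -0.1333], 0, 0.7], [[-0.1467, 0.0016, -0.1333], 0, 0.7], [[-0.2133, 0.0016, -0.1333], 0, 0.7], [[-0.2667, 0.0016, -0.1333], 0, 0.7], [[-0.2867, 0.0016, -0.1333], 0, 0.7], [[-0.296, 0.0016, -0.1333], 0, 0.7], [[-0.296, 0.0016, -0.1333], 0, 0.7], [[-0.296, 0.0016, -0.1333], 0, 0.7]]'; python3 go.py .436 -.2707 .1 0 .436 -.2707 .03 0;python3 - <<'E'
from h import *
im,d=ctrl.get_image('top'); np.savez('top1',im=im,d=d); P=cloud('top',d)
def f(u0,v0,u1,v1,lo,hi):
    Q=P[v0:v1,u0:u1].reshape(-1,3);Q=Q[(Q[:,2]>lo)&(Q[:,2]<hi)];print(len(Q),cv2.minAreaRect((Q[:,:2]*1000).astype(np.float32)))
f(270,255,335,315,.03,.055)
E
```

```text
time: 7.25
position: [0.4362, -0.2688, 0.2998]
tool_rot: [-2.219, -2.222, -0.001]
ft_force: [-0.2, 0.7, 0.2]
grip_width: 0.702
grip_force: 0.0
t 7.2 grip [ 0.4362 -0.2686  0.1363] psi 0.08 tilt z [-0.      0.0012] w 0.702 F [-0.2  0.7  0.2] q [-0.3   0.14  0.86  1.94 -0.12  1.11  0.61]
[-0.0022 -0.0002  0.0363] turn 0.0015
[-0.0023 -0.0002  0.1063] turn 0.0015
521 ((435.43133544921875, -46.414527893066406), (61.467498779296875, 60.34579086303711), 0.5730602145195007)
```

In the tool's units: 0.102 m / 0.75 = 0.136, 0.097 m / 0.75 = 0.1293.

```bash
python3 -m inch '[[[-0.0028, 0, 0.0267], 0, 0.7], [[-0.0028, 0, 0.0667], 0, 0.7], [[-0.0028, 0, 0.1067], 0, 0.7], [[-0.0028, 0, 0.1293], 0, 0.7], [[-0.0028, 0, 0.136], 0, 0.7], [[-0.0028, 0, 0.136], 0, 0.7], [[-0.0028, 0, 0.136], 0, 0], [[-0.0028, 0, 0.136], 0, 0], [[-0.0028, 0, 0.136], 0, 0], [[-0.0028, 0, 0.136], 0, 0], [[-0.0028, 0, 0.136], 0, 0], [[-0.0028, 0, 0.136], 0, 0]]' 25; python3 go.py .436 -.2707 .13 0 .4162 .1525 .13 0 .4162 .1525 .045 0
```

```text
time: 8.5
position: [0.4365, -0.2722, 0.1985]
tool_rot: [2.221, 2.221, 0.002]
ft_force: [1.1, 0.7, 5.4]
grip_width: 0.458
grip_force: 25.0
t 8.5 grip [ 0.4368 -0.2722  0.035 ] psi 0.01 tilt z [0.0015 0.    ] w 0.458 F [1.1 0.7 5.4] q [-0.21  0.31  0.81  2.02 -0.29  0.92  0.75]
[ 0.0015 -0.0006 -0.095 ] turn 0.0002
[ 0.4247 -0.0204 -0.095 ] turn 0.0002
[ 0.4247 -0.0205 -0.01  ] turn 0.0002
```

In the tool's units: 0.423 m / 0.75 = 0.564, 0.13 m / 0.75 = 0.1733.

```bash
python3 -m inch '[[[0, 0, -0.0267], 0, 0], [[0, 0, -0.0667], 0, 0], [[0, 0, -0.1067], 0, 0], [[0.0267, 0, -0.1267], 0, 0], [[0.0667, 0, -0.1267], 0, 0], [[0.12, 0, -0.1267], 0, 0], [[0.1733, 0, -0.1267], 0, 0], [[0.2267, 0, -0.1267], 0, 0], [[0.28, 0, -0.1267], 0, 0], [[0.3333, -0.0067, -0.1267], 0, 0], [[0.3867, -0.0133, -0.1267], 0, 0], [[0.44, -0.02, -0.1267], 0, 0], [[0.4933, -0.0267, -0.1267], 0, 0], [[0.5333, -0.0267, -0.1267], 0, 0], [[0.5533, -0.0267, -0.1267], 0, 0], [[0.564, -0.0273, -0.12], 0, 0], [[0.564, -0.0273, -0.0933], 0, 0], [[0.564, -0.0273, -0.06], 0, 0], [[0.564, -0.0273, -0.0267], 0, 0], [[0.564, -0.0273, -0.02], 0, 0]]'; python3 -m inch '[[[0, 0, 0], 0, 0], [[0, 0, 0], 0, 0]]' | head -1; python3 go.py .4162 .151 .0455 0; python3 - <<'E'
from h import *
im,d=ctrl.get_image('side'); cv2.imwrite('pics/s2.png',cv2.resize(im[130:310,150:390],None,fx=3,fy=3)[...,::-1])
E
```

```text
time: 10.5
position: [0.4142, 0.1488, 0.2099]
tool_rot: [-2.223, -2.218, 0.01]
ft_force: [0.3, -0.6, -2.5]
grip_width: 0.459
grip_force: 25.0
time: 10.7
t 10.7 grip [0.4163 0.1506 0.0501] psi -0.06 tilt z [0.0013 0.0005] w 0.458 F [ 1.  -0.1 -1.6] q [-0.8   0.07  0.41  2.17 -0.04  0.91 -0.37]
[ 0.0004 -0.0001  0.0046] turn -0.0011
```

View pics/s2.png

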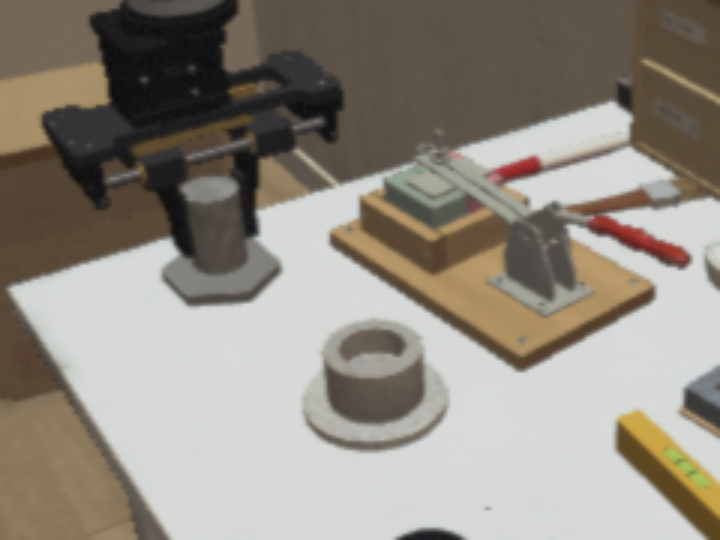

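The cylinder (217,225) is held upright over the middle of the tile (222,270), and the tealight stands on the coaster (375,380).

In the tool's units: -0.38 m / 0.75 = -0.5067, -0.051 m / 0.75 = -0.068.

```bash
python3 -m inch '[[[0.0005, 0, 0.004], 0, 0], [[0.0005, 0, 0.006], 0, 0], [[0.0005, 0, 0.006], 0, 0], [[0.0005, 0, 0.006], 0, 0.5], [[0.0005, 0, 0.006], 0, 0.6], [[0.0005, 0, 0.006], 0, 0.65], [[0.0005, 0, 0.006], 0, 0.65], [[0.0005, 0, -0.0267], 0, 0.65], [[0.0005, 0, -0.08], 0, 0.7], [[-0.0067, 0, -0.12], 0, 0.8], [[-0.0533, 0.0133, -0.1333], 0, 0.8], [[-0.1067, 0.0267, -0.1333], 0, 0.8], [[-0.16, 0.04, -0.1333], 0, 0.8], [[-0.2133, 0.04, -0.1333], 0, 0.8], [[-0.2667, 0.04, -0.1333], 0, 0.8], [[-0.32, 0.0267, -0.1333], 0, 0.8], [[-0.3733, 0, -0.1333], 0, 0.8], [[-0.4267, -0.0267, -0.1333], 0, 0.8], [[-0.48, -0.0533, -0.1333], 0, 0.8], [[-0.5067, -0.068, -0.1333], 0, 0.8]]'; python3 -m inch '[[[0, 0, 0], 0, 0.8], [[0, 0, 0], 0, 0.8], [[0, 0, 0], 0, 0.8]]' | head -1; python3 go.py .365 -.2334 .1 0 .365 -.2334 .03 0;python3 - <<'E'
from h import *
im,d=ctrl.get_image('top'); P=cloud('top',d)
def f(u0,v0,u1,v1,lo,hi):
    Q=P[v0:v1,u0:u1].reshape(-1,3);Q=Q[(Q[:,2]>lo)&(Q[:,2]<hi)];print(len(Q),cv2.minAreaRect((Q[:,:2]*1000).astype(np.float32)))
f(270,255,335,315,.03,.055); f(172,260,240,320,.06,.08)
E
```

```text
time: 12.75
position: [0.3624, -0.2324, 0.3129]
tool_rot: [2.226, 2.216, 0.001]
ft_force: [-0.4, 0.7, -0.3]
grip_width: 0.799
grip_force: 0.0
time: 13.05
t 13.1 grip [ 0.3651 -0.2279  0.1492] psi 0.11 tilt z [0.0001 0.0002] w 0.799 F [-0.4 -0.3  0.2] q [-0.43 -0.17  0.87  2.11  0.14  1.15  0.37]
[-0.0055 -0.0001  0.0492] turn 0.002
[-0.0055 -0.0002  0.1192] turn 0.002
519 ((435.5279846191406, -46.39707946777344), (61.495174407958984, 60.29905700683594), 0.7383554577827454)
406 ((415.505615234375, 151.8998260498047), (38.109413146972656, 38.961036682128906), 0.4138525426387787)
```

In the tool's units: 0.118 m / 0.75 = 0.1573, 0.105 m / 0.75 = 0.14.

```bash
python3 -m inch '[[[-0.0073, 0, 0.0267], 0, 0.8], [[-0.0073, 0, 0.0667], 0, 0.8], [[-0.0073, 0, 0.1067], 0, 0.8], [[-0.0073, 0, 0.14], 0, 0.8], [[-0.0073, 0, 0.1573], 0, 0.8], [[-0.0073, 0, 0.1573], 0, 0.8], [[-0.0073, 0, 0.1573], 0, 0], [[-0.0073, 0, 0.1573], 0, 0], [[-0.0073, 0, 0.1573], 0, 0], [[-0.0073, 0, 0.1573], 0, 0], [[-0.0073, 0, 0.1573], 0, 0], [[-0.0073, 0, 0.1573], 0, 0]]' 15; python3 go.py .365 -.2334 .13 0 .4255 .053 .13 0 .4255 .053 .03 0
```

```text
time: 14.3
position: [0.3651, -0.2347, 0.1955]
tool_rot: [2.221, 2.221, 0.003]
ft_force: [-0.2, 0.7, 7.2]
grip_width: 0.559
grip_force: 15.0
t 14.3 grip [ 0.3654 -0.2346  0.032 ] psi 0.0 tilt z [0.0019 0.0004] w 0.559 F [-0.2  0.7  7.2] q [-0.41  0.12  0.98  2.21 -0.13  0.86  0.64]
[ 0.0012 -0.0002 -0.098 ] turn 0.0001
[ 0.2876  0.0603 -0.0978] turn 0.0001
[0.2876 0.0601 0.0022] turn 0.0001
```

In the tool's units: 0.2865 m / 0.75 = 0.382, 0.06 m / 0.75 = 0.08.

```bash
python3 -m inch '[[[0, 0, -0.0267], 0, 0], [[0, 0.0133, -0.0667], 0, 0], [[0, 0.04, -0.1067], 0, 0], [[0.0267, 0.0667, -0.1333], 0, 0], [[0.0667, 0.0933, -0.1333], 0, 0], [[0.12, 0.1, -0.1333], 0, 0], [[0.1733, 0.1, -0.1333], 0, 0], [[0.2267, 0.0933, -0.1333], 0, 0], [[0.28, 0.0867, -0.1333], 0, 0], [[0.3333, 0.08, -0.1333], 0, 0], [[0.3667, 0.08, -0.1333], 0, 0], [[0.382, 0.08, -0.12], 0, 0], [[0.382, 0.08, -0.0933], 0, 0], [[0.382, 0.08, -0.0533], 0, 0], [[0.382, 0.08, -0.0267], 0, 0], [[0.382, 0.08, -0.0107], 0, 0], [[0.382, 0.08, -0.0067], 0, 0], [[0.382, 0.08, -0.0067], 0, 0]]' |head -2; python3 go.py .4255 .0518 .032 0
```

```text
time: 16.1
position: [0.4246, 0.0514, 0.1996]
t 16.1 grip [0.4245 0.0513 0.0361] psi -0.05 tilt z [-0.0004 -0.0007] w 0.562 F [0.4 0.2 0.1] q [-0.79  0.07  0.63  2.22 -0.05  0.87 -0.13]
[0.0005 0.001  0.0041] turn -0.0009
```

In the tool's units: -0.277 m / 0.75 = -0.3693, -0.13 m / 0.75 = -0.1733, 0.058 rad / 2 = 0.029.

```bash
python3 -m inch '[[[0, 0.0013, 0.004], 0, 0], [[0, 0.0013, 0.0051], 0, 0], [[0, 0.0013, 0.0051], 0, 0], [[0, 0.0013, 0.0051], 0, 0.6], [[0, 0.0013, 0.0051], 0, 0.7], [[0, 0.0013, 0.0051], 0, 0.75], [[0, 0.0013, 0.0051], 0, 0.75], [[0, 0.0013, -0.0267], 0, 0.75], [[0, 0.0013, -0.08], 0, 0.75], [[-0.0133, 0.0013, -0.1333], 0, 0.6], [[-0.0667, 0.0133, -0.1733], 0, 0.5], [[-0.12, 0.0267, -0.1733], 0, 0.5], [[-0.1733, 0.04, -0.1733], 0, 0.5], [[-0.2267, 0.0667, -0.1733], 0, 0.5], [[-0.28, 0.0933, -0.1733], 0.015, 0.5], [[-0.3333, 0.12, -0.1733], 0.029, 0.5], [[-0.36, 0.1467, -0.1733], 0.029, 0.5], [[-0.3693, 0.1527, -0.16], 0.029, 0.5], [[-0.3693, 0.1527, -0.1467], 0.029, 0.5], [[-0.3693, 0.1527, -0.1467], 0.029, 0.5]]' |head -2; python3 go.py .539 -.2266 .1 -3.3 .539 -.2266 .02 -3.3;python3 - <<'E'
from h import *
im,d=ctrl.get_image('top'); P=cloud('top',d)
def f(u0,v0,u1,v1,lo,hi):
    Q=P[v0:v1,u0:u1].reshape(-1,3);Q=Q[(Q[:,2]>lo)&(Q[:,2]<hi)];print(len(Q),cv2.minAreaRect((Q[:,:2]*1000).astype(np.float32)))
f(270,255,335,315,.03,.055); f(172,260,240,320,.06,.08);f(230,265,285,315,.045,.065)
# slot edges: block top points vs model; try fit of 54x152 rect minus slot
im,d=np.load('top0.npz')['im'],np.load('top0.npz')['d']; P=cloud('top',d)
Q=P[160:215,348:448].reshape(-1,3); Q=Q[Q[:,2]>.006]
from scipy.optimize import minimize
def cost(p):
    c,s=np.cos(p[2]),np.sin(p[2]); X=(Q[:,:2]-p[:2])@np.array([[c,-s],[s,c]])
    slot=(abs(X[:,0])<.011)&(abs(X[:,1])<.062); top=(abs(X[:,0])<.027)&(abs(X[:,1])<.076)
    m=np.where(slot,.012,np.where(top,.022,0)); return np.minimum(abs(Q[:,2]-m),.01).sum()
from scipy.optimize import differential_evolution as DE
r=DE(cost,[(.61,.64),(-.25,-.22),(.08,.22)],seed=1); print('holder',r.x,np.degrees(r.x[2]),r.fun/len(Q))
E
```

```text
time: 18.1
position: [0.5378, -0.2236, 0.3073]
t 18.1 grip [ 0.537  -0.2232  0.1439] psi -3.29 tilt z [-0.0045  0.0022] w 0.498 F [ 0.1  0.2 -0. ] q [-0.42  0.35  0.93  1.77 -0.3   1.18  0.54]
[-0.0033  0.0024  0.0438] turn 0.0002
[-0.0035  0.0027  0.1238] turn 0.0002
517 ((435.4889221191406, -46.34607696533203), (61.46581268310547, 60.38252258300781), 0.39628005027770996)
411 ((415.5935363769531, 151.77645874023438), (38.136356353759766, 39.005714416503906), 1.032505989074707)
556 ((425.0933837890625, 51.947818756103516), (46.523494720458984, 47.82484436035156), 0.41642335057258606)
holder [ 0.62651305 -0.23352649  0.14725375] 8.43701814353096 0.002011555850382027
```

In the tool's units: 0.1125 m / 0.75 = 0.15, 0.002 m / 0.75 = 0.0027.

```bash
python3 -m inch '[[[-0.0047, 0.0027, 0.0267], 0, 0.5], [[-0.0047, 0.0027, 0.0667], 0, 0.5], [[-0.0047, 0.0027, 0.1067], 0, 0.5], [[-0.0047, 0.0027, 0.1333], 0, 0.5], [[-0.0047, 0.0027, 0.1467], 0, 0.5], [[-0.0047, 0.0027, 0.15], 0, 0.5], [[-0.0047, 0.0027, 0.15], 0, 0.5], [[-0.0047, 0.0027, 0.15], 0, 0.5]]' 25|head -2; python3 go.py .539 -.2267 .0315 -3.3
```

```text
time: 18.95
position: [0.5413, -0.2287, 0.1986]
t 18.9 grip [ 0.5417 -0.2287  0.0351] psi -3.31 tilt z [ 0.0023 -0.0001] w 0.499 F [-0.5 -0.6 -0.7] q [-0.33  0.5   0.84  1.85 -0.44  0.99  0.64]
[ 0.0019 -0.0028  0.0036] turn -0.0001
```

In the tool's units: 0.0036 m / 0.75 = 0.0048, -0.0028 m / 0.75 = -0.0037.

```bash
python3 -m inch '[[[0.0025, -0.0037, 0.0048], 0, 0.5], [[0.0025, -0.0037, 0.0048], 0, 0.5], [[0.0025, -0.0037, 0.0048], 0, 0.5], [[0.0025, -0.0037, 0.0048], 0, 0], [[0.0025, -0.0037, 0.0048], 0, 0], [[0.0025, -0.0037, 0.0048], 0, 0], [[0.0025, -0.0037, 0.0048], 0, 0], [[0.0025, -0.0037, 0.0048], 0, 0], [[0.0025, -0.0037, 0.0048], 0, 0]]'  25; python3 go.py .539 -.2267 .1 -3.3 .6265 -.2333 .1 8.44
```

```text
time: 19.85
position: [0.5382, -0.2266, 0.1937]
tool_rot: [2.285, 2.156, 0.0]
ft_force: [0.2, -0.1, 0.8]
grip_width: 0.205
grip_force: 25.0
t 19.9 grip [ 0.5382 -0.2266  0.0302] psi -3.32 tilt z [ 0.0002 -0.    ] w 0.205 F [ 0.2 -0.1  0.8] q [-0.33  0.5   0.84  1.86 -0.44  0.98  0.64]
[-0.      0.0008 -0.0698] turn -0.0004
[-0.0015  0.0886 -0.0698] turn -0.2053
```

In the tool's units: 0.0885 m / 0.75 = 0.118, 0.075 m / 0.75 = 0.1, -0.2053 rad / 2 = -0.1027.

```bash
python3 -m inch '[[[0, 0, -0.0267], 0, 0], [[0, 0, -0.0533], 0, 0], [[0, 0, -0.0667], -0.01, 0], [[0, 0.0267, -0.0667], -0.04, 0], [[0, 0.0667, -0.0667], -0.07, 0], [[-0.0013, 0.1, -0.0667], -0.095, 0], [[-0.002, 0.118, -0.0667], -0.1027, 0], [[-0.002, 0.118, -0.0667], -0.1027, 0], [[-0.002, 0.118, -0.0667], -0.1027, 0], [[-0.002, 0.118, -0.0667], -0.1027, 0]]' |head -1; python3 go.py .6265 -.2333 .075 8.44;  python3 - <<'E'
from h import *
s=ctrl.get_state(); P0=np.array(s['position'])
im,d=ctrl.get_image('top'); cv2.imwrite('pics/t3.png',cv2.resize(im[150:250,330:460],None,fx=6,fy=6,interpolation=cv2.INTER_CUBIC)[...,::-1])
hsv=cv2.cvtColor(im,cv2.COLOR_RGB2HSV); P=cloud('top',d)
m=np.zeros((480,640),bool); m[150:250,340:450]=cv2.inRange(hsv[150:250,340:450],(18,110,90),(36,255,255))>0
m&=(P[...,2]>.06)&(P[...,2]<.09)
Q=P[m]; print(len(Q),np.median(Q[:,2]))
(c,sz,a)=cv2.minAreaRect((Q[:,:2]*1000).astype(np.float32)); print(c,sz,a)
im,d=ctrl.get_image('side'); cv2.imwrite('pics/s3.png',cv2.resize(im[190:340,330:490],None,fx=4.5,fy=4,interpolation=cv2.INTER_CUBIC)[...,::-1])
E
```

```text
time: 20.85
t 20.9 grip [ 0.6251 -0.2335  0.0798] psi 8.39 tilt z [-0.0011  0.0004] w 0.203 F [-0.2  1.  -0.5] q [-0.25  0.58  0.78  1.6  -0.44  1.14  0.77]
[-0.      0.0014  0.0048] turn -0.0009
232 0.07554935091025522
(619.077880859375, -201.48362731933594) (18.033397674560547, 54.21172332763672) 8.768613815307617
```

View pics/t3.png

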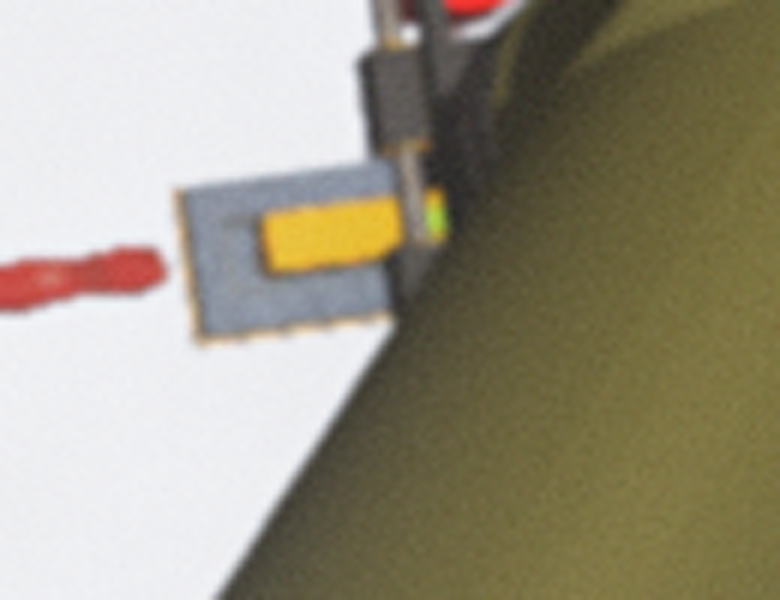

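View pics/s3.png

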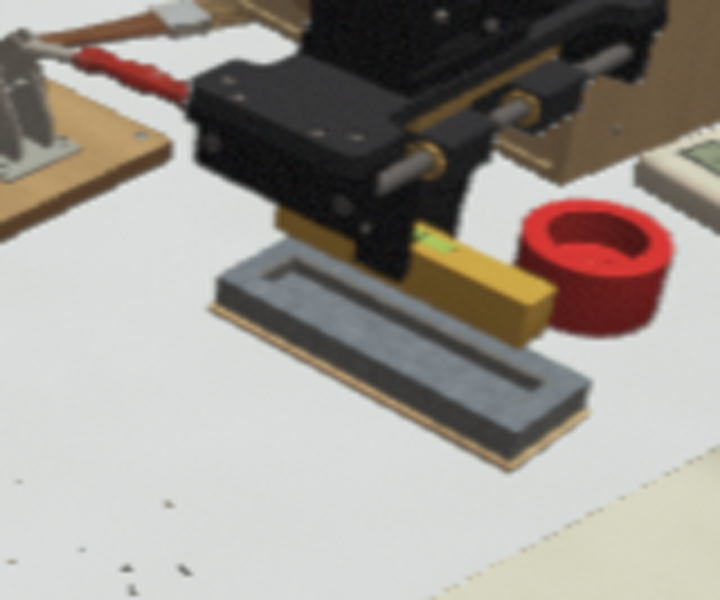

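The top crop shows the level (330,235) lined up with the slot. The side crop shows it level and upright above the holder. I'll lower it to just above the foam.

In the tool's units: 0.023 m / 0.75 = 0.0307, 0.021 m / 0.75 = 0.028, -0.0009 rad / 2 = -0.0005.

```bash
python3 -m inch '[[[0, 0.0024, 0.0107], -0.0005, 0], [[0, 0.0024, 0.0213], -0.0005, 0], [[0, 0.0024, 0.028], -0.0005, 0], [[0, 0.0024, 0.0307], -0.0005, 0], [[0, 0.0024, 0.0307], -0.0005, 0], [[0, 0.0024, 0.0307], -0.0005, 0], [[0, 0.0024, 0.0307], -0.0005, 0]]' |head -1; python3 go.py .6268 -.2333 .0422 8.44
```

```text
time: 21.65
t 21.6 grip [ 0.6283 -0.2332  0.0575] psi 8.49 tilt z [ 0.0006 -0.0002] w 0.207 F [ 0.3 -1.  -1.1] q [-0.24  0.61  0.76  1.61 -0.46  1.11  0.79]
[ 0.0001 -0.0016  0.0153] turn 0.0008
```

In the tool's units: 0.002 m / 0.75 = 0.0027, -0.0012 m / 0.75 = -0.0016.

```bash
python3 -m inch '[[[0, -0.0016, 0.0027], 0, 0], [[0, -0.0016, 0.0027], 0, 0], [[0, -0.0016, 0.0027], 0, 0]]' |head -1; python3 go.py .6268 -.2333 .0422 8.44; python3 -m inch '[[[0, 0, 0], 0, 0], [[0, 0, 0], 0, 0]]'|head -1; python3 go.py .6268 -.2333 .0422 8.44;  python3 - <<'E'
from h import *
im,d=ctrl.get_image('top')
hsv=cv2.cvtColor(im,cv2.COLOR_RGB2HSV); P=cloud('top',d)
m=np.zeros((480,640),bool); m[150:250,340:450]=cv2.inRange(hsv[150:250,340:450],(18,110,90),(36,255,255))>0
m&=(P[...,2]>.04)&(P[...,2]<.09)
Q=P[m]; print(len(Q),np.median(Q[:,2]))
(c,sz,a)=cv2.minAreaRect((Q[:,:2]*1000).astype(np.float32)); print(c,sz,a)
im,d=ctrl.get_image('side'); cv2.imwrite('pics/s4.png',cv2.resize(im[210:330,350:480],None,fx=6,fy=5,interpolation=cv2.INTER_CUBIC)[...,::-1])
E
```

```text
time: 21.95
t 21.9 grip [ 0.6269 -0.2331  0.0552] psi 8.49 tilt z [0.0001 0.0001] w 0.207 F [ 1.  -0.2  0.2] q [-0.24  0.61  0.76  1.62 -0.46  1.1   0.79]
[-0.0001 -0.0001  0.013 ] turn 0.0008
time: 22.15
t 22.1 grip [ 0.627  -0.2331  0.0552] psi 8.5 tilt z [0.0002 0.0001] w 0.205 F [ 0.  -0.6 -1.3] q [-0.24  0.61  0.76  1.62 -0.46  1.1   0.79]
[-0.0002 -0.0003  0.013 ] turn 0.001
210 0.05079949588181755
(620.5831909179688, -200.49710083007812) (17.990468978881836, 53.32478713989258) 8.5552978515625
```

View pics/s4.png

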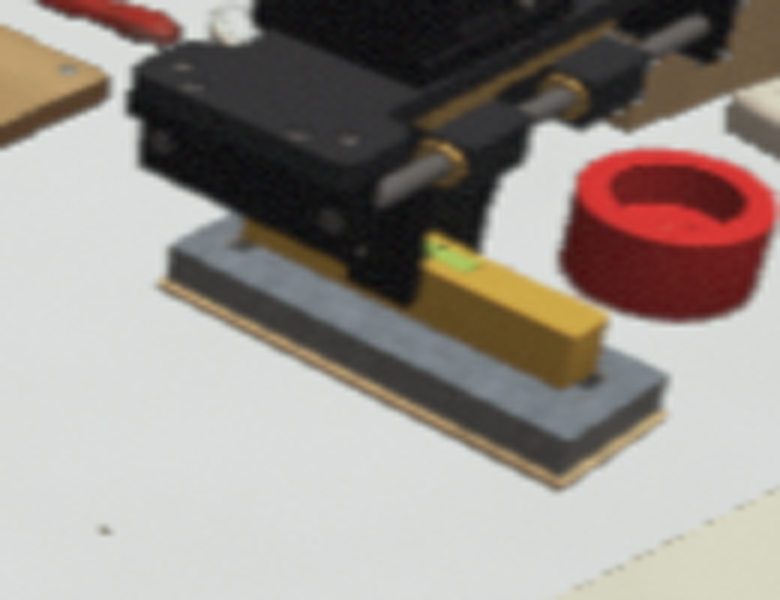

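The level sits over the slot, with a small gap at each end, (245,240) and (595,380). I'll insert it slowly.

In the tool's units: 0.007 m / 0.75 = 0.0093, 0.006 m / 0.75 = 0.008.

```bash
python3 -m inch '[[[0, 0, 0.004], 0, 0], [[0, 0, 0.0067], 0, 0], [[0, 0, 0.008], 0, 0], [[0, 0, 0.0093], 0, 0]]'; python3 go.py .6268 -.2333 .0422 8.44
```

```text
time: 22.65
position: [0.6269, -0.2331, 0.2114]
tool_rot: [-2.051, -2.38, 0.0]
ft_force: [-0.9, -0.2, 0.2]
grip_width: 0.202
grip_force: 25.0
t 22.6 grip [ 0.6269 -0.2331  0.0479] psi 8.49 tilt z [-0.0002  0.0001] w 0.202 F [-0.9 -0.2  0.2] q [-0.24  0.62  0.76  1.62 -0.46  1.09  0.79]
[-0.0002 -0.0001  0.0057] turn 0.0009
```

In the tool's units: 0.006 m / 0.75 = 0.008, 0.005 m / 0.75 = 0.0067.

```bash
python3 -m inch '[[[0, 0, 0.0027], 0, 0], [[0, 0, 0.0047], 0, 0], [[0, 0, 0.0067], 0, 0], [[0, 0, 0.008], 0, 0], [[0, 0, 0.008], 0, 0]]'; python3 go.py .6268 -.2333 .0422 8.44
```

```text
time: 23.15
position: [0.627, -0.2332, 0.2057]
tool_rot: [2.051, 2.38, 0.0]
ft_force: [-0.2, 1.2, 0.5]
grip_width: 0.204
grip_force: 25.0
t 23.1 grip [ 0.627  -0.2332  0.0422] psi 8.49 tilt z [0.0001 0.0001] w 0.204 F [-0.2  1.2  0.5] q [-0.24  0.62  0.75  1.62 -0.47  1.08  0.79]
[-0.0001 -0.0002  0.    ] turn 0.0009
```

In the tool's units: -0.04 m / 0.75 = -0.0533, -0.03 m / 0.75 = -0.04.

```bash
python3 -m inch '[[[0, 0, 0], 0, 0.25], [[0, 0, 0], 0, 0.3], [[0, 0, 0], 0, 0.35], [[0, 0, 0], 0, 0.35], [[0, 0, -0.0133], 0, 0.35], [[0, 0, -0.04], 0, 0.35], [[0, 0, -0.0533], 0, 0], [[0, 0, -0.0533], 0, 0], [[0, 0, -0.0533], 0, 0], [[0, 0, -0.0533], 0, 0], [[0, 0, -0.04], 0, 0], [[0, 0, -0.0307], 0, 0], [[0, 0, -0.028], 0, 0], [[0, 0, -0.028], 0, 0]]'; python3 go.py .6268 -.2333 .0585 8.44;python3 - <<'E'
from h import *
im,d=ctrl.get_image('side'); cv2.imwrite('pics/s5.png',cv2.resize(im[210:330,350:480],None,fx=6,fy=5,interpolation=cv2.INTER_CUBIC)[...,::-1])
E
```

```text
time: 24.55
position: [0.6266, -0.233, 0.2255]
tool_rot: [-2.05, -2.379, 0.001]
ft_force: [-0.2, -0.8, -0.0]
grip_width: 0.004
grip_force: 0.0
t 24.6 grip [ 0.6263 -0.233   0.062 ] psi 8.49 tilt z [-0.0017  0.0003] w 0.004 F [-0.2 -0.8 -0. ] q [-0.25  0.6   0.77  1.61 -0.45  1.11  0.78]
[-0.0004  0.0004  0.0035] turn 0.0008
```

View pics/s5.png

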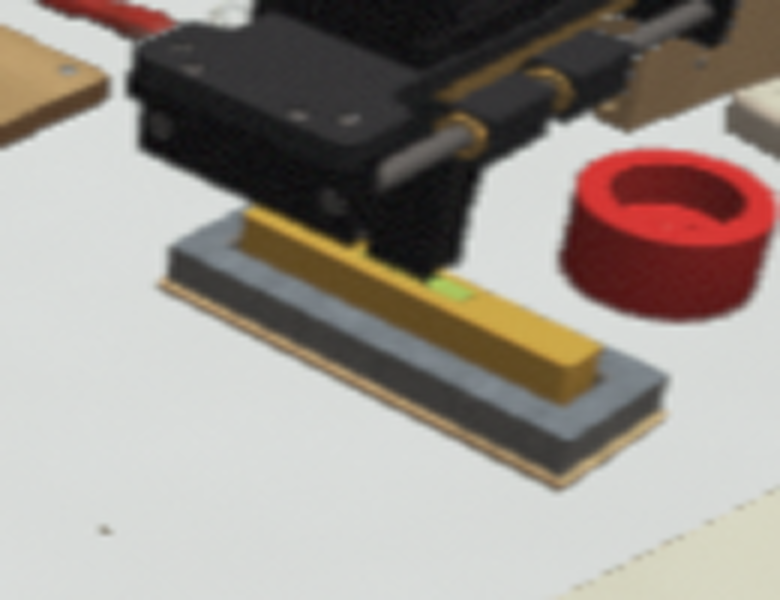

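The level sits low and straight in the slot (420,310). Now I'll press gently with the fingers shut, stopping when the force rises.

In the tool's units: 0.0032 m / 0.75 = 0.0043, 0.0025 m / 0.75 = 0.0033.

```bash
python3 -m inch '[[[0, 0, 0.002], 0, 0], [[0, 0, 0.0033], 0, 0], [[0, 0, 0.0043], 0, 0], [[0, 0, 0.0043], 0, 0]]' | grep -v rot; python3 -m inch '[[[0, 0, 0.0007], 0, 0], [[0, 0, 0.0013], 0, 0], [[0, 0, 0.0013], 0, 0]]' | grep -v rot
```

```text
time: 25.0
position: [0.6269, -0.2331, 0.2235]
ft_force: [-0.2, 0.5, -0.5]
grip_width: 0.007
grip_force: 0.0
time: 25.3
position: [0.6269, -0.2331, 0.2224]
ft_force: [-0.4, -0.2, -0.1]
grip_width: 0.003
grip_force: 0.0
```

In the tool's units: 0.001 m / 0.75 = 0.0013, 0.0005 m / 0.75 = 0.0007.

```bash
python3 -m inch '[[[0, 0, 0.0007], 0, 0], [[0, 0, 0.0013], 0, 0], [[0, 0, 0.0013], 0, 0]]' | grep -v rot; python3 -m inch '[[[0, 0, 0.0007], 0, 0], [[0, 0, 0.0011], 0, 0], [[0, 0, 0.0011], 0, 0]]' | grep -v rot
```

```text
time: 25.6
position: [0.6269, -0.2331, 0.2213]
ft_force: [-0.1, 0.2, -0.4]
grip_width: 0.005
grip_force: 0.0
time: 25.9
position: [0.627, -0.2332, 0.2208]
ft_force: [-0.1, 0.1, 1.8]
grip_width: 0.009
grip_force: 0.4
```

In the tool's units: 0.001 m / 0.75 = 0.0013, 0.0005 m / 0.75 = 0.0007.

```bash
python3 -m inch '[[[0, 0, 0.0007], 0, 0], [[0, 0, 0.0013], 0, 0], [[0, 0, 0.0013], 0, 0]]' | grep -v rot; python3 -m inch '[[[0, 0, 0.0007], 0, 0], [[0, 0, 0.0013], 0, 0], [[0, 0, 0.0013], 0, 0]]' | grep -v rot
```

```text
time: 26.2
position: [0.627, -0.2332, 0.2207]
ft_force: [-2.7, 2.2, 6.7]
grip_width: 0.005
grip_force: 3.4
time: 26.5
position: [0.627, -0.2333, 0.2207]
ft_force: [-4.7, 2.3, 11.1]
grip_width: 0.002
grip_force: 5.9
```

Hard stop with the level home. I'll retreat clear and check everything.

In the tool's units: 0.5 m / 0.75 = 0.6667, 0.48 m / 0.75 = 0.64.

```bash
python3 -m inch '[[[0, 0, -0.004], 0, 0], [[0, 0, -0.0267], 0, 0], [[0, 0, -0.08], 0, 0], [[0, 0, -0.1333], 0, 0], [[0.0533, -0.04, -0.1867], 0, 0], [[0.1067, -0.0667, -0.2133], 0, 0], [[0.16, -0.0667, -0.24], 0, 0], [[0.2133, -0.0667, -0.24], 0, 0], [[0.2667, -0.0667, -0.24], 0, 0], [[0.32, -0.0667, -0.24], 0, 0], [[0.3733, -0.0667, -0.24], 0, 0], [[0.4267, -0.0667, -0.24], 0, 0], [[0.48, -0.0667, -0.24], 0, 0], [[0.5333, -0.0667, -0.24], 0, 0], [[0.5867, -0.0667, -0.24], 0, 0], [[0.64, -0.0667, -0.24], 0, 0], [[0.6667, -0.0667, -0.24], 0, 0], [[0.6667, -0.0667, -0.24], 0, 0], [[0.6667, -0.0667, -0.24], 0, 0]]' | head -3;python3 - <<'E'
from h import *
im,d=ctrl.get_image('top'); cv2.imwrite('pics/t6.png',im[...,::-1]); P=cloud('top',d)
def f(n,u0,v0,u1,v1,lo,hi):
    Q=P[v0:v1,u0:u1].reshape(-1,3);Q=Q[(Q[:,2]>lo)&(Q[:,2]<hi)]
    if len(Q)>5: print(n,len(Q),np.median(Q[:,2]),cv2.minAreaRect((Q[:,:2]*1000).astype(np.float32)))
f('tea',270,255,335,315,.03,.055); f('cyl',172,255,240,320,.06,.08);f('jar',230,265,285,315,.045,.065)
f('level',352,165,445,212,.031,.06)
im,d=ctrl.get_image('side'); cv2.imwrite('pics/s6.png',im[...,::-1])
E
```

```text
time: 28.4
position: [0.5042, 0.2525, 0.3989]
tool_rot: [2.052, 2.378, -0.001]
tea 519 0.0467157930861183 ((435.5684814453125, -47.20256042480469), (61.498931884765625, 60.7806282043457), 44.2634391784668)
cyl 411 0.07009239465499217 ((415.4487609863281, 151.59393310546875), (38.4980583190918, 38.85993194580078), 0.23657751083374023)
jar 553 0.055743387777981074 ((425.08447265625, 52.04548645019531), (46.45068359375, 47.754085540771484), 2.2584750652313232)
level 591 0.03788719113488807 ((625.556640625, -233.4598846435547), (18.213417053222656, 120.2433090209961), 8.332944869995117)
```

View pics/s6.png

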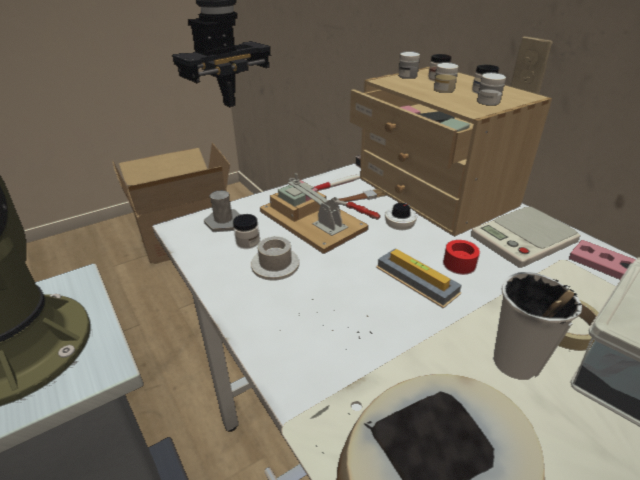

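The side view shows the cylinder on the tile (221,208), the jar between (246,230), the tealight on the coaster (275,253) and the level in its slot (420,268). Level top is at 0.0379 m against 0.038 expected, and the timer and marker haven't moved. I'm handing it in.

```bash
python3 -m inch '[[[0, 0, 0], 0, 0], [[0, 0, 0], 0, 0], [[0, 0, 0], 0, 0]]'|head -1; python3 -c "
from bench import ctrl
print(ctrl.close_job())"
```

```text
time: 28.8
the job is handed in; nothing more can be done
None
```

I handed the job in at 28.8 s: by the last camera check the tealight, cylinder and jar are within about 1 mm of their targets and the level is fully home in its slot; the hand-in returned no verdict.

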